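# Open the laser's cooling supply valve and back it off a quarter turn

## Task

Open the cooling supply valve, the one with the blue handwheel: crank it anticlockwise (seen from above) until it comes up against its open stop, then back it off clockwise by a quarter turn so that it cannot seize, and let go. Leave the red return valve and the aligned mirror on its post as they are.

Things in the scene. Friction and masses are not known exactly. Their poses are not given: they have to be found in the camera images.
- supply_wheel (a joint): Angle of the blue handwheel about its vertical axis, in rad; grows anticlockwise seen from above. 0 is shut, 15.71 (2.5 turns) is the rigid open stop; it starts 1.2 to 2 turns short of it. Turning takes 2 to 4 N at the crank grip and the wheel stays where it is left; at the stop the resistance rises sharply.
- supply_hub (a point): Point on the axis of the blue handwheel, 136 mm above the bench, level with the middle of its crank grip; it turns with the wheel: z up along the axis, x points to the crank grip. The wheel is a horizontal ring 112 mm across on a brass valve bolted to the bench, the ring's top 108 mm above the bench; nothing but the grip rises above 120 mm.
- supply_grip (a point): Middle of the blue wheel's black crank grip, 50 mm from the axis, 136 mm above the bench. Upright round handle 21 mm thick and 50 mm tall (111 to 161 mm above the bench). It revolves freely on its own pin, so a gripper that holds it from above can go round without turning; the pin is sprung and gives up to 5 mm towards or away from the axis (1 N per mm).
- return_grip (a point): Middle of the black crank grip of the red handwheel (same valve in the same build, 50 mm from its axis and 136 mm above the bench), not to be turned. The two valves' axes stand 300 to 520 mm apart, either one on the left.
- mirror_centre (a point): Mirror in a black 50 mm square mount on a short steel post with a 75 x 50 mm black foot, standing loose, 97 mm tall; the point lies half-way up, 50 mm above the bench, z up. Stands between the two valves, towards the far side. Not to be disturbed.
Not all that is in view belongs to the job. Leave any green or turquoise look-alike of the part that bears mirror_centre alone.

How it is judged (in metres and radians):
On the way:
1. the blue handwheel is cranked anticlockwise to its open stop (within 10 degrees of it) (value of joint supply_wheel above 15.533 rad), for 0.1 s.
At the end, for the whole second after the job is handed in: The blue handwheel, after reaching its open stop, rests backed off from it by a quarter turn (90 degrees, give or take 25); the red wheel's grip and the mirror are within 15 mm of where they were, the mirror upright (value of joint supply_wheel between 13.701 and 14.573 rad and velocity of joint supply_wheel between -0.1 and 0.1 rad/s and distance of each of return_grip, mirror_centre from where it was at the start of the episode below 0.015 m and angle between mirror_centre's own z axis and vertical below 0.2 rad); the robot touches nothing.
It fails at once if the red return handwheel is turned (its grip moves more than 15 mm) (distance of return_grip from where it was at the start of the episode above 0.015 m).
It fails at once if the mirror is pushed (more than 15 mm) or tipped (distance of mirror_centre from where it was at the start of the episode above 0.015 m or angle between mirror_centre's own z axis and vertical above 0.2 rad).
It also fails if it takes over 56 s, if anything falls off the work surface, if the arm or the gripper's body presses on something with over 40 N, if the wrist force passes 120 N, or if a joint passes its speed limit or range.

## Robot

A 6-joint arm with a two-finger parallel gripper is mounted at the origin on the work surface. World frame = base frame: x ahead of the robot, y to its left, z up, the work surface at z = 0. Lengths are in mm, angles in rad, forces in N, time in s.
With the tool pointing down it reaches from about 275 to 1000 mm from the base axis. Payload 8.4 kg.
Tool frame: the origin (TCP) lies at the very end of the fingers, on their centre line; the grasp point (between the pads) lies 19 mm behind it; z points along the fingers, y is the direction in which the jaws open and shut (so a half turn about z gives the same grasp; the last joint's range is limited). The gripper opens to 85 mm and grips with 20 to 120 N. Pads are 22 mm wide; open, the fingers measure 114 mm over their backs; the gripper's body (76 mm by 85 mm) begins 54 mm behind the grasp point. The pads swing forward as they close: fully open they stand 13 mm farther back than shut.
Start: joints at [1.209, 0.353, 1.633, -0, 1.155, -0.002], TCP at [220.053, 584.982, 231.281] pointing down, gripper open.
Joint ranges: [-2.63, 2.63], [-0.92, 2.1], [0.06, 2.66], [-1.3, 4.44], [0, 2.69], [-3.02, 3.02]. Speed limits (rad/s): [2.22, 2.22, 2.79, 3.14, 3.14, 3.14].

## Interface

Orientations are given as [roll, pitch, yaw] about the fixed x, y, z axes, in that order (R = Rz(yaw) Ry(pitch) Rx(roll)).
In Python, from rig import sense, grab_frame, get_calibration, sign_off, boxes_of, trace gives the robot as it stands.
- The arm moves only by the tool servo_tool, never from a script. Its argument "rows" is a list of rows, each a list of 3 entries, a list of its own where there are three numbers: the finger opening in mm, from 0 to 85.4, then the shift along the tool's x, y, z in mm, then the turn, a rotation vector about the tool's x, y, z in degrees. A call has 1 to 8 rows; each row shifts and turns the commanded pose from where the row before left it, along the tool's axes as they then stand; what a row does not reach is not made up. A row lasts 1/8 s, in which the tool goes at most 62.5 mm and 10.7 degrees, less where a joint would pass 70% of its speed; a pose out of reach is approached as far as the arm can. A call is refused whole if a number of a shift passes 62.5 or a number of a turn 10.7, either way. A call with a gripper value outside its range is refused whole. The fingers move at their own pace and stop on an object; "force" is the grip in N (left out, the last holds). Time passes only in rows, so rows that do not move let the fingers close. It gives the time, the measured TCP pose, the force and the opening at its end, in the units of the state.
- sense(): the state, without advancing time (a new reading comes with each control period).
- grab_frame(name): name is "scene" or "top"; returns the picture (400x640x3 uint8, blue, green, red); there is no depth.
- get_calibration(name): a dict with "intrinsics" (3x3 intrinsics, pixels), "world_to_cam" (4x4, takes a point from world to camera coordinates). Camera axes: x right, y down, z forward; pixel columns grow to the right and rows downward; lengths in mm; the calibration is good to about 2 mm. A picture is of the moment at which its call begins. get_calibration takes no time and is no camera call.
- sign_off(): hands the job in, once; it reports no verdict.
Trained networks look in the newest picture that a camera, given by its name, has taken for a name from the list of things; names that differ only in an ending like _2 or _b are one class to them, and where a whole thing is asked for, a point or a joint stands for the part that bears it (a point fixed in the world has none). Each returns a list of dicts, best first, with "conf" (0 to 1); they miss things now and then, are a little off and sometimes report something else, mostly with a low value. They report only what shows in the picture. A call takes as long as a camera call. They do not tell look-alikes from the thing itself.
- boxes_of(camera, thing): "centre" ([x, y, z] in mm, in the coordinates of the camera as it stood for that picture, good to about 4 mm: the middle of the surface that is visible of it).
- trace(camera, thing): "mask" (400x640 bool, what is visible of it).
The state is a dict: "clock": time; "qpos": joint angles; "qvel": joint speeds; "joint_efforts": joint torques, N m; "eef_pos": TCP position; "tcp_rot": TCP orientation; "contact_force": force on the tool from outside, world axes, zero at the start; "wrist_torque": the same for the moment, N m; "opening": opening from 0.0 (shut) to 1.0 (fully open).
Only numpy, scipy, OpenCV 4.12 (cv2) and the standard library are available. Lean on these libraries where they do the work, as an engineer would, in place of code of your own. Each camera call takes 0.05 s, during which the arm holds its last target. There are 200 camera calls.

## Working session

There is one attempt and no reset: what is moved stays moved. The work goes in short steps, Python scripts to look and compute and a tool call to move; the robot and the scene stay as the last step left them, time stands still between calls to the robot, and variables do not carry over. Pictures are saved under pics/ and viewed, about 8 in all and at most 12, crops included, and the job is handed in when it is done.

Besides the shell and the picture viewer there is one more tool, called after ">>>" in YAML: its name, and indented under it one key for each argument. servo_tool: Moves the arm, as the interface text tells. Its arguments: {"type":"object","properties":{"rows":{"type":"array","items":{"type":"array"}},"force":{"type":"number"}},"required":["rows"]}

```bash
mkdir -p pics
cat > h.py <<'E'
import numpy as np, cv2
from rig import *
def w(cam,c):
    T=np.linalg.inv(np.array(get_calibration(cam)["world_to_cam"])); return (T@np.r_[c,1])[:3]
def ray(cam,u,v,z):
    k=get_calibration(cam); K=np.array(k["intrinsics"]); T=np.linalg.inv(np.array(k["world_to_cam"]))
    d=T[:3,:3]@np.linalg.inv(K)@[u,v,1]; o=T[:3,3]; return o+d*(z-o[2])/d[2]
E
python3 - <<'E'
from h import *
s=sense(); print({k:np.round(v,3).tolist() for k,v in s.items()})
for c in ("top","scene"):
    cv2.imwrite(f"pics/{c}0.png",grab_frame(c))
    for t in ("supply_hub","supply_grip","return_grip","mirror_centre"):
        for b in boxes_of(c,t)[:3]: print(c,t,round(b["conf"],2),np.round(w(c,b["centre"]),0))
E
```

```text
{'clock': 0.0, 'qpos': [1.209, 0.354, 1.634, 0.0, 1.155, -0.002], 'qvel': [-0.001, -0.001, -0.0, -0.0, -0.0, 0.0], 'joint_efforts': [0.003, -60.526, -34.208, 0.0, 0.009, -0.0], 'eef_pos': [219.871, 584.533, 230.546], 'tcp_rot': [-3.14, -0.0, 2.782], 'contact_force': [0.159, 0.439, -0.51], 'wrist_torque': [0.033, -0.014, 0.067], 'opening': 0.998}
top supply_hub 0.84 [ 512. -245.  110.]
top supply_grip 0.83 [ 514. -244.  105.]
top return_grip 0.78 [493. 212. 107.]
top mirror_centre 0.9 [668. -74.  31.]
top mirror_centre 0.84 [622.  30.  12.]
top mirror_centre 0.56 [625. 132.  12.]
scene supply_hub 0.86 [ 509. -253.  106.]
scene supply_hub 0.75 [515. 205. 111.]
scene supply_grip 0.89 [ 512. -252.  107.]
scene return_grip 0.68 [516. 203. 111.]
scene mirror_centre 0.98 [639. 129.  11.]
scene mirror_centre 0.94 [638.  26.  43.]
scene mirror_centre 0.8 [677. -89.  32.]
```

View pics/top0.png

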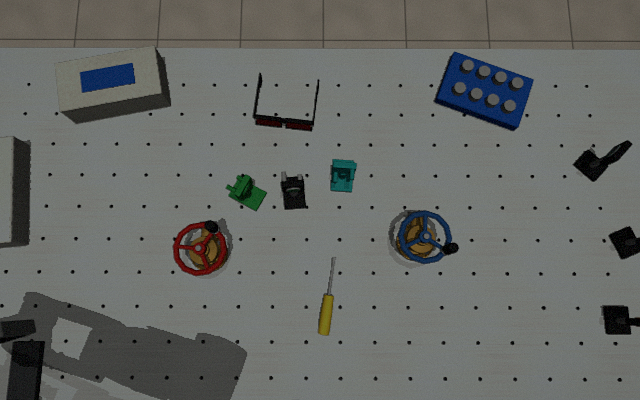

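View pics/scene0.png

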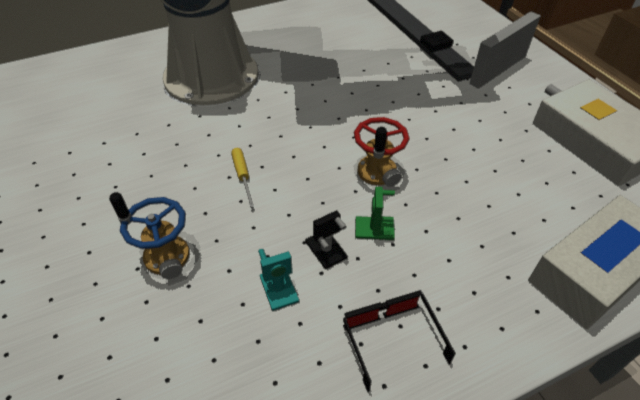

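The top view shows the blue wheel at about (425,237) with its grip at (450,248). The red wheel is at (200,248), and the black mirror mount at (293,190) sits between the green and turquoise look-alikes. Next I'll fit the blue ring's centre and the grip's position.

Run:
```python
from h import *
from scipy.optimize import least_squares
t=cv2.imread("pics/top0.png").astype(int); s=cv2.imread("pics/scene0.png").astype(int)
for c,im,(x0,x1,y0,y1) in (("top",t,(385,465,200,275)),("scene",s,(105,195,185,285))):
    m=(im[...,0]>im[...,2]*1.6)&(im[...,0]>60); v,u=np.nonzero(m[y0:y1,x0:x1])
    P=np.array([ray(c,a+x0,b+y0,103)[:2] for a,b in zip(u,v)])
    hull=cv2.convexHull(P.astype(np.float32))[:,0]
    r=least_squares(lambda p:np.hypot(*(hull-p).T)-56,P.mean(0),loss="soft_l1"); print(c,"hub",r.x,np.abs(r.fun).mean())
    d=im.max(2)<38; v,u=np.nonzero(d[y0:y1,x0:x1]); print(len(u))
    for tt in ("supply_grip","supply_hub"):pass
    n,l,st,ce=cv2.connectedComponentsWithStats(d[y0:y1,x0:x1].astype(np.uint8))
    for i in range(1,n):
        if st[i,4]>15: print(c,st[i]+[x0,y0,0,0,0],ce[i]+[x0,y0],"z136:",ray(c,*(ce[i]+[x0,y0]),136)[:2],"z161",ray(c,*(ce[i]+[x0,y0]),161)[:2])
k=get_calibration("top");print(np.round(np.linalg.inv(np.array(k["world_to_cam"]))[:3,3]))
print(np.round(np.linalg.inv(np.array(get_calibration("scene")["world_to_cam"]))[:3,3]))
```

```text
top hub [ 519.72125519 -247.34987304] 2.567315502816218
363
top [406 212   8   6  16] [409.3125 213.375 ] z136: [ 563.24699268 -208.24364586] z161 [ 558.80620538 -203.00320329]
top [403 222   9  22  44] [406.75 234.25] z136: [ 520.92673486 -201.67062754] z161 [ 517.58203992 -196.60042579]
top [414 222   9  18  42] [418.54761905 231.54761905] z136: [ 526.49671395 -225.40991313] z161 [ 523.00775686 -219.72486518]
top [440 241  19  14 161] [449.17391304 247.94409938] z136: [ 494.05188246 -284.90371829] z161 [ 491.40324473 -277.67778404]
scene hub [ 515.94711817 -245.97937046] 1.8628857637789031
335
scene [110 193  19  26 282] [119.12765957 205.44680851] z136: [ 489.91825334 -285.70722305] z161 [ 514.95621969 -282.74065106]
scene [157 221   5   8  21] [158.9047619  224.47619048] z136: [ 558.22904196 -234.91137232] z161 [ 580.50286414 -234.00021584]
[ 392.   -6. 1101.]
[1109. -212.  754.]
```

>>> servo_tool:
  rows:
    - [85, [0, 0, 0], [0, 0, 9.9]]
    - [85, [0, 0, 0], [0, 0, 9.9]]
    - [70, [0, 0, 0], [0, 0, 9.9]]
    - [60, [0, 0, 0], [0, 0, 9.9]]
    - [60, [0, 0, 0], [0, 0, 9.9]]
    - [60, [0, 0, 0], [0, 0, 10]]
    - [60, [0, 0, 0], [0, 0, 10]]
    - [60, [-30, 10, 0], [0, 0, 0]]
  force: 60

```text
clock: 1.5
eef_pos: [229.7, 556.0, 231.2]
tcp_rot: [3.141, -0.001, 1.567]
contact_force: [-0.2, -0.2, 0.7]
opening: 0.702
```

>>> servo_tool:
  rows:
    - [60, [-43, 14, 0], [0, 0, 0]]
    - [60, [-43, 14, 0], [0, 0, 0]]
    - [60, [-43, 14, 0], [0, 0, 0]]
    - [60, [-43, 14, 0], [0, 0, 0]]
    - [60, [-43, 14, 0], [0, 0, 0]]
    - [60, [-43, 14, 0], [0, 0, 0]]
    - [60, [-43, 14, 0], [0, 0, 0]]
    - [60, [-43, 14, 0], [0, 0, 0]]

```text
clock: 2.5
eef_pos: [341.6, 209.5, 231.6]
tcp_rot: [3.141, -0.0, 1.569]
contact_force: [1.7, -0.0, 0.1]
opening: 0.7
```

>>> servo_tool:
  rows:
    - [60, [-43, 14, 0], [0, 0, 0]]
    - [60, [-43, 14, 0], [0, 0, 0]]
    - [60, [-43, 14, 0], [0, 0, 0]]
    - [60, [-43, 14, 0], [0, 0, 0]]
    - [60, [-43, 14, 0], [0, 0, 0]]
    - [60, [-43, 14, 0], [0, 0, 0]]
    - [60, [-43, 14, 0], [0, 0, 0]]
    - [60, [-43, 14, 0], [0, 0, 0]]

```text
clock: 3.5
eef_pos: [453.0, -135.1, 231.5]
tcp_rot: [3.141, 0.0, 1.568]
contact_force: [0.4, 0.3, 0.0]
opening: 0.703
```

>>> servo_tool:
  rows:
    - [60, [-38, 9, 0], [0, 0, 0]]
    - [60, [-38, 9, 0], [0, 0, 0]]
    - [60, [-38, 10, 0], [0, 0, 0]]
    - [60, [-37, 10, 0], [0, 0, 0]]
    - [60, [0, 0, 25], [0, 0, 0]]
    - [60, [0, 0, 20], [0, 0, 0]]
    - [60, [0, 0, 0], [0, 0, 0]]

```text
clock: 4.38
eef_pos: [489.4, -284.1, 185.0]
tcp_rot: [-3.139, -0.001, 1.569]
contact_force: [-0.2, -0.1, -0.1]
opening: 0.704
```

Run:
```python
from h import *
a=grab_frame("top")[190:310,380:540]; b=grab_frame("scene")[110:290,40:280]
a=cv2.resize(a,(400,300),interpolation=2); b=cv2.resize(b,(400,300),interpolation=2)
cv2.imwrite("pics/a1.png",np.hstack([a,b])); print(sense()["eef_pos"])
```

```text
[ 490.56575419 -284.63432765  186.82972924]
```

View pics/a1.png

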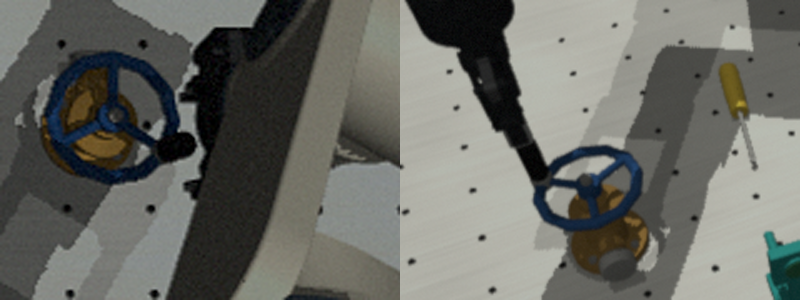

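The top crop shows the grip at (178,146), between the two finger tips at (190,90) and (190,190). In the scene crop the fingers stand directly above the grip. I'll lower and close.

>>> servo_tool:
  rows:
    - [60, [-1, 0, 20], [0, 0, 0]]
    - [60, [-1, 0, 20], [0, 0, 0]]
    - [60, [0, 0, 20], [0, 0, 0]]
    - [60, [0, 0, 0], [0, 0, 0]]
    - [8, [0, 0, 0], [0, 0, 0]]
    - [8, [0, 0, 0], [0, 0, 0]]
    - [8, [0, 0, 0], [0, 0, 0]]
    - [8, [0, 0, 0], [0, 0, 0]]
  force: 60

```text
clock: 5.48
eef_pos: [491.1, -286.9, 127.6]
tcp_rot: [3.14, 0.001, 1.569]
contact_force: [-0.7, 0.9, 5.8]
opening: 0.226
```

>>> servo_tool:
  rows:
    - [8, [0, 0, 0], [0, 0, 0]]
    - [8, [0, 0, 0], [0, 0, 0]]

```text
clock: 5.72
eef_pos: [491.1, -286.9, 127.6]
tcp_rot: [3.14, 0.001, 1.569]
contact_force: [0.8, 0.4, 5.6]
opening: 0.224
```

```bash
cat > c.py <<'E'
import sys,numpy as np
hx,hy,x,y,step,n,R=map(float,sys.argv[1:]); a0=np.arctan2(y-hy,x-hx); p=np.array([x,y]); print(np.degrees(a0))
for i in range(1,int(n)+1):
    a=a0+np.radians(step)*i; q=np.array([hx+R*np.cos(a),hy+R*np.sin(a)]); d=np.round(q-p,1); p=p+d
    print([22 and 8,[float(d[1]),float(d[0]),0],[0,0,0]],end=", " if i%8 else "\n")
print(p)
E
python3 c.py 518 -246.5 491.1 -286.9 15 8 50
```

```text
-123.65732708410734
[8, [-7.0, 10.9, 0], [0, 0, 0]], [8, [-2.5, 12.8, 0], [0, 0, 0]], [8, [0.9, 13.0, 0], [0, 0, 0]], [8, [4.2, 12.4, 0], [0, 0, 0]], [8, [7.3, 10.8, 0], [0, 0, 0]], [8, [9.8, 8.6, 0], [0, 0, 0]], [8, [11.7, 5.8, 0], [0, 0, 0]], [8, [12.8, 2.5, 0], [0, 0, 0]]
[ 567.9 -249.7]
```

>>> servo_tool:
  rows:
    - [8, [-7, 10.9, 0], [0, 0, 0]]
    - [8, [-2.5, 12.8, 0], [0, 0, 0]]
    - [8, [0.9, 13, 0], [0, 0, 0]]
    - [8, [4.2, 12.4, 0], [0, 0, 0]]

```text
clock: 6.22
eef_pos: [539.8, -291.6, 127.6]
tcp_rot: [3.141, 0.001, 1.569]
contact_force: [-3.2, -1.0, 7.3]
opening: 0.226
```

>>> servo_tool:
  rows:
    - [8, [7.3, 10.8, 0], [0, 0, 0]]
    - [8, [9.8, 8.6, 0], [0, 0, 0]]
    - [8, [11.7, 5.8, 0], [0, 0, 0]]
    - [8, [12.8, 2.5, 0], [0, 0, 0]]
    - [8, [0, 0, 0], [0, 0, 0]]

```text
clock: 6.85
eef_pos: [568.4, -248.9, 127.6]
tcp_rot: [3.139, 0.0, 1.569]
contact_force: [0.4, 1.5, 6.1]
opening: 0.227
```

```bash
python3 c.py 518 -246.5 567.9 -249.7 22.5 16 50
```

```text
-3.6692540956394097
[8, [19.3, -2.6, 0], [0, 0, 0]], [8, [16.9, -9.8, 0], [0, 0, 0]], [8, [11.9, -15.4, 0], [0, 0, 0]], [8, [5.0, -18.9, 0], [0, 0, 0]], [8, [-2.6, -19.3, 0], [0, 0, 0]], [8, [-9.8, -16.9, 0], [0, 0, 0]], [8, [-15.4, -11.9, 0], [0, 0, 0]], [8, [-18.9, -5.0, 0], [0, 0, 0]]
[8, [-19.3, 2.6, 0], [0, 0, 0]], [8, [-16.9, 9.8, 0], [0, 0, 0]], [8, [-11.9, 15.4, 0], [0, 0, 0]], [8, [-5.0, 18.9, 0], [0, 0, 0]], [8, [2.6, 19.3, 0], [0, 0, 0]], [8, [9.8, 16.9, 0], [0, 0, 0]], [8, [15.4, 11.9, 0], [0, 0, 0]], [8, [18.9, 5.0, 0], [0, 0, 0]]
[ 567.9 -249.7]
```

>>> servo_tool:
  rows:
    - [8, [19.3, -2.6, 0], [0, 0, 0]]
    - [8, [16.9, -9.8, 0], [0, 0, 0]]
    - [8, [11.9, -15.4, 0], [0, 0, 0]]
    - [8, [5, -18.9, 0], [0, 0, 0]]
    - [8, [-2.6, -19.3, 0], [0, 0, 0]]
    - [8, [-9.8, -16.9, 0], [0, 0, 0]]
    - [8, [-15.4, -11.9, 0], [0, 0, 0]]
    - [8, [-18.9, -5, 0], [0, 0, 0]]

```text
clock: 7.85
eef_pos: [467.5, -242.2, 127.5]
tcp_rot: [3.139, -0.001, 1.569]
contact_force: [2.9, 3.0, 9.8]
opening: 0.23
```

>>> servo_tool:
  rows:
    - [8, [-19.3, 2.6, 0], [0, 0, 0]]
    - [8, [-16.9, 9.8, 0], [0, 0, 0]]
    - [8, [-11.9, 15.4, 0], [0, 0, 0]]
    - [8, [-5, 18.9, 0], [0, 0, 0]]
    - [8, [2.6, 19.3, 0], [0, 0, 0]]
    - [8, [0, 0, 0], [0, 0, 0]]

```text
clock: 8.6
eef_pos: [534.9, -292.9, 127.5]
tcp_rot: [3.139, 0.0, 1.569]
contact_force: [1.8, 1.1, 11.1]
opening: 0.224
```

```bash
python3 c.py 518 -246.5 535.8 -293.2 11.25 40 50
```

```text
-69.13533881218781
[8, [4.4, 8.8, 0], [0, 0, 0]], [8, [6.0, 7.7, 0], [0, 0, 0]], [8, [7.3, 6.5, 0], [0, 0, 0]], [8, [8.6, 4.8, 0], [0, 0, 0]], [8, [9.2, 3.1, 0], [0, 0, 0]], [8, [9.8, 1.3, 0], [0, 0, 0]], [8, [9.8, -0.7, 0], [0, 0, 0]], [8, [9.4, -2.6, 0], [0, 0, 0]]
[8, [8.8, -4.4, 0], [0, 0, 0]], [8, [7.7, -6.0, 0], [0, 0, 0]], [8, [6.5, -7.3, 0], [0, 0, 0]], [8, [4.8, -8.6, 0], [0, 0, 0]], [8, [3.1, -9.2, 0], [0, 0, 0]], [8, [1.3, -9.8, 0], [0, 0, 0]], [8, [-0.7, -9.8, 0], [0, 0, 0]], [8, [-2.6, -9.4, 0], [0, 0, 0]]
[8, [-4.4, -8.8, 0], [0, 0, 0]], [8, [-6.0, -7.7, 0], [0, 0, 0]], [8, [-7.3, -6.5, 0], [0, 0, 0]], [8, [-8.6, -4.8, 0], [0, 0, 0]], [8, [-9.2, -3.1, 0], [0, 0, 0]], [8, [-9.8, -1.3, 0], [0, 0, 0]], [8, [-9.8, 0.7, 0], [0, 0, 0]], [8, [-9.4, 2.6, 0], [0, 0, 0]]
[8, [-8.8, 4.4, 0], [0, 0, 0]], [8, [-7.7, 6.0, 0], [0, 0, 0]], [8, [-6.5, 7.3, 0], [0, 0, 0]], [8, [-4.8, 8.6, 0], [0, 0, 0]], [8, [-3.1, 9.2, 0], [0, 0, 0]], [8, [-1.3, 9.8, 0], [0, 0, 0]], [8, [0.7, 9.8, 0], [0, 0, 0]], [8, [2.6, 9.4, 0], [0, 0, 0]]
[8, [4.4, 8.8, 0], [0, 0, 0]], [8, [6.0, 7.7, 0], [0, 0, 0]], [8, [7.3, 6.5, 0], [0, 0, 0]], [8, [8.6, 4.8, 0], [0, 0, 0]], [8, [9.2, 3.1, 0], [0, 0, 0]], [8, [9.8, 1.3, 0], [0, 0, 0]], [8, [9.8, -0.7, 0], [0, 0, 0]], [8, [9.4, -2.6, 0], [0, 0, 0]]
[ 564.7 -228.7]
```

Vertical force against position error suggests the arm's stiffness is about 5–8 N/mm. From here I'll go in steps of at most 10 mm near the possible stop.

>>> servo_tool:
  rows:
    - [8, [4.4, 8.8, -1], [0, 0, 0]]

```text
clock: 8.72
eef_pos: [541.3, -288.5, 127.7]
tcp_rot: [-3.14, -0.0, 1.569]
contact_force: [-2.6, -2.8, 0.4]
opening: 0.228
```

>>> servo_tool:
  rows:
    - [8, [3, 3.9, 0], [0, 0, 0]]
    - [8, [3, 3.8, 0], [0, 0, 0]]

```text
clock: 8.98
eef_pos: [549.8, -282.9, 127.7]
tcp_rot: [3.141, 0.0, 1.569]
contact_force: [-1.7, -2.6, 6.6]
opening: 0.227
```

>>> servo_tool:
  rows:
    - [8, [3.6, 3.3, 0], [0, 0, 0]]
    - [8, [3.7, 3.2, 0], [0, 0, 0]]

```text
clock: 9.22
eef_pos: [556.5, -275.8, 127.7]
tcp_rot: [3.141, 0.001, 1.569]
contact_force: [-0.2, -2.6, 4.7]
opening: 0.225
```

>>> servo_tool:
  rows:
    - [8, [4.3, 2.4, 0], [0, 0, 0]]
    - [8, [4.3, 2.4, 0], [0, 0, 0]]
    - [8, [2.6, 1, 0], [0, 0, 0]]

```text
clock: 9.6
eef_pos: [562.8, -264.5, 127.7]
tcp_rot: [3.14, 0.001, 1.569]
contact_force: [0.8, -3.5, 4.7]
opening: 0.223
```

>>> servo_tool:
  rows:
    - [8, [3.3, 1, 0], [0, 0, 0]]
    - [8, [3.3, 1.1, 0], [0, 0, 0]]
    - [8, [4, 0.5, 0], [0, 0, 0]]

```text
clock: 9.98
eef_pos: [565.5, -254.1, 127.6]
tcp_rot: [3.14, 0.001, 1.569]
contact_force: [2.3, -3.4, 5.4]
opening: 0.224
```

>>> servo_tool:
  rows:
    - [8, [5.8, 0.8, 0], [0, 0, 0]]
    - [8, [5, -0.3, 0], [0, 0, 0]]

```text
clock: 10.22
eef_pos: [566.1, -243.0, 127.7]
tcp_rot: [3.14, 0.0, 1.569]
contact_force: [2.0, -2.6, 4.6]
opening: 0.224
```

>>> servo_tool:
  rows:
    - [8, [4.8, -0.4, 0], [0, 0, 0]]
    - [8, [4.7, -1.3, 0], [0, 0, 0]]

```text
clock: 10.48
eef_pos: [564.5, -233.5, 127.7]
tcp_rot: [3.14, 0.0, 1.569]
contact_force: [4.1, -1.7, 4.7]
opening: 0.228
```

>>> servo_tool:
  rows:
    - [8, [4.7, -1.3, 0], [0, 0, 0]]
    - [8, [4.4, -2.2, 0], [0, 0, 0]]

```text
clock: 10.72
eef_pos: [561.0, -224.2, 127.7]
tcp_rot: [3.14, -0.0, 1.569]
contact_force: [4.4, -0.7, 4.7]
opening: 0.228
```

>>> servo_tool:
  rows:
    - [8, [4.4, -2.2, 0], [0, 0, 0]]
    - [8, [3.9, -3, 0], [0, 0, 0]]

```text
clock: 10.98
eef_pos: [555.7, -215.7, 127.6]
tcp_rot: [3.14, -0.0, 1.569]
contact_force: [4.5, -0.3, 6.3]
opening: 0.224
```

>>> servo_tool:
  rows:
    - [8, [3.8, -3, 0], [0, 0, 0]]
    - [8, [3.3, -3.6, 0], [0, 0, 0]]

```text
clock: 11.22
eef_pos: [549.0, -208.5, 127.6]
tcp_rot: [3.14, -0.001, 1.569]
contact_force: [3.9, 0.8, 6.1]
opening: 0.228
```

>>> servo_tool:
  rows:
    - [8, [3.2, -3.7, 0], [0, 0, 0]]
    - [8, [2.4, -4.3, 0], [0, 0, 0]]

```text
clock: 11.48
eef_pos: [540.9, -202.8, 127.6]
tcp_rot: [3.14, -0.001, 1.569]
contact_force: [4.2, 0.8, 7.2]
opening: 0.229
```

>>> servo_tool:
  rows:
    - [8, [2.4, -4.3, 0], [0, 0, 0]]
    - [8, [1.6, -4.6, 0], [0, 0, 0]]

```text
clock: 11.72
eef_pos: [531.9, -198.7, 127.6]
tcp_rot: [3.14, -0.001, 1.569]
contact_force: [2.4, 2.0, 8.1]
opening: 0.224
```

>>> servo_tool:
  rows:
    - [8, [1.5, -4.6, 0], [0, 0, 0]]
    - [8, [0.7, -4.9, 0], [0, 0, 0]]

```text
clock: 11.98
eef_pos: [522.3, -196.5, 127.6]
tcp_rot: [3.141, -0.001, 1.569]
contact_force: [3.1, 1.4, 6.8]
opening: 0.228
```

>>> servo_tool:
  rows:
    - [8, [0.6, -4.9, 0], [0, 0, 0]]
    - [8, [-0.3, -4.9, 0], [0, 0, 0]]

```text
clock: 12.22
eef_pos: [512.4, -196.3, 127.6]
tcp_rot: [3.141, -0.001, 1.569]
contact_force: [2.8, 0.7, 7.6]
opening: 0.23
```

>>> servo_tool:
  rows:
    - [8, [-0.4, -4.9, 0], [0, 0, 0]]
    - [8, [-1.3, -4.7, 0], [0, 0, 0]]

```text
clock: 12.48
eef_pos: [502.7, -198.0, 127.6]
tcp_rot: [3.141, -0.001, 1.569]
contact_force: [2.1, 1.4, 8.3]
opening: 0.228
```

>>> servo_tool:
  rows:
    - [8, [-1.3, -4.7, 0], [0, 0, 0]]
    - [8, [-2.2, -4.4, 0], [0, 0, 0]]

```text
clock: 12.72
eef_pos: [493.6, -201.6, 127.6]
tcp_rot: [3.141, -0.001, 1.569]
contact_force: [2.5, 1.5, 7.5]
opening: 0.224
```

>>> servo_tool:
  rows:
    - [8, [-2.2, -4.4, 0], [0, 0, 0]]
    - [8, [-3, -3.9, 0], [0, 0, 0]]

```text
clock: 12.98
eef_pos: [485.4, -206.8, 127.6]
tcp_rot: [3.141, -0.001, 1.569]
contact_force: [3.1, 1.0, 7.8]
opening: 0.227
```

>>> servo_tool:
  rows:
    - [8, [-3, -3.8, 0], [0, 0, 0]]
    - [8, [-3.6, -3.3, 0], [0, 0, 0]]

```text
clock: 13.22
eef_pos: [478.4, -213.4, 127.6]
tcp_rot: [3.141, -0.001, 1.569]
contact_force: [2.4, 0.4, 6.3]
opening: 0.227
```

>>> servo_tool:
  rows:
    - [8, [-3.7, -3.2, 0], [0, 0, 0]]
    - [8, [-4.3, -2.4, 0], [0, 0, 0]]

```text
clock: 13.48
eef_pos: [472.8, -221.4, 127.6]
tcp_rot: [3.141, -0.001, 1.568]
contact_force: [3.2, 1.5, 6.7]
opening: 0.225
```

>>> servo_tool:
  rows:
    - [8, [-4.3, -2.4, 0], [0, 0, 0]]
    - [8, [-4.6, -1.6, 0], [0, 0, 0]]

```text
clock: 13.72
eef_pos: [468.8, -230.3, 127.6]
tcp_rot: [3.141, -0.001, 1.568]
contact_force: [3.4, 2.0, 7.3]
opening: 0.227
```

>>> servo_tool:
  rows:
    - [8, [-4.6, -1.5, 0], [0, 0, 0]]
    - [8, [-4.9, -0.7, 0], [0, 0, 0]]

```text
clock: 13.98
eef_pos: [466.6, -239.7, 127.6]
tcp_rot: [3.141, -0.001, 1.568]
contact_force: [3.3, 2.1, 7.5]
opening: 0.227
```

>>> servo_tool:
  rows:
    - [8, [-4.9, -0.6, 0], [0, 0, 0]]
    - [8, [-4.9, 0.3, 0], [0, 0, 0]]

```text
clock: 14.22
eef_pos: [465.7, -247.4, 127.4]
tcp_rot: [-3.141, -0.005, 1.567]
contact_force: [3.3, 23.8, 18.1]
opening: 0.226
```

The tangential force jumped to 24 N with the grip at about 181°, which looks like the stop. I'll push slightly more to confirm.

>>> servo_tool:
  rows:
    - [8, [-2, 0.2, 0], [0, 0, 0]]
    - [8, [0, 0, 0], [0, 0, 0]]

```text
clock: 14.48
eef_pos: [465.6, -247.4, 127.4]
tcp_rot: [-3.14, -0.008, 1.566]
contact_force: [3.9, 23.1, 16.8]
opening: 0.226
```

```bash
python3 c.py 518 -246.5 468 -251 -11.25 8 50; python3 -c "
from h import *
print(sense()['eef_pos'],sense()['contact_force'])"
```

```text
-174.85723544211578
[8, [9.8, 0.3, 0], [0, 0, 0]], [8, [9.6, 2.0, 0], [0, 0, 0]], [8, [9.0, 3.8, 0], [0, 0, 0]], [8, [8.1, 5.5, 0], [0, 0, 0]], [8, [6.9, 7.0, 0], [0, 0, 0]], [8, [5.4, 8.2, 0], [0, 0, 0]], [8, [3.7, 9.1, 0], [0, 0, 0]], [8, [1.8, 9.6, 0], [0, 0, 0]]
[ 513.5 -196.7]
[ 465.58462083 -247.3814997   127.36098537] [ 3.93798959 23.06680115 16.76443049]
```

The TCP didn't move under the extra push, so this is the rigid stop, with the grip at about 181°. I'll back off a quarter turn to about 91°, so the target TCP is around (517, -197).

>>> servo_tool:
  rows:
    - [8, [9.8, 0.3, 0], [0, 0, 0]]
    - [8, [9.6, 2, 0], [0, 0, 0]]
    - [8, [9, 3.8, 0], [0, 0, 0]]
    - [8, [8.1, 5.5, 0], [0, 0, 0]]
    - [8, [6.9, 7, 0], [0, 0, 0]]
    - [8, [5.4, 8.2, 0], [0, 0, 0]]
    - [8, [3.7, 9.1, 0], [0, 0, 0]]
    - [8, [0, 0, 0], [0, 0, 0]]

```text
clock: 15.48
eef_pos: [502.4, -198.8, 127.5]
tcp_rot: [3.142, -0.001, 1.569]
contact_force: [2.3, 1.5, 8.5]
opening: 0.227
```

>>> servo_tool:
  rows:
    - [8, [1.6, 6.5, 0], [0, 0, 0]]
    - [8, [0.7, 8.4, 0], [0, 0, 0]]
    - [8, [0, 0, 0], [0, 0, 0]]
    - [8, [0, 0, 0], [0, 0, 0]]

```text
clock: 15.98
eef_pos: [517.1, -196.6, 127.6]
tcp_rot: [3.141, -0.001, 1.569]
contact_force: [1.5, 1.2, 8.2]
opening: 0.227
```

>>> servo_tool:
  rows:
    - [60, [0, 0, 0], [0, 0, 0]]
    - [60, [0, 0, 0], [0, 0, 0]]
    - [60, [0, 0, 0], [0, 0, 0]]
    - [60, [0, 0, -20], [0, 0, 0]]
    - [60, [0, 0, -30], [0, 0, 0]]
    - [60, [0, 0, -40], [0, 0, 0]]
    - [60, [0, 0, -40], [0, 0, 0]]
    - [60, [0, 0, 0], [0, 0, 0]]

```text
clock: 16.98
eef_pos: [518.5, -198.1, 260.4]
tcp_rot: [3.137, 0.002, 1.569]
contact_force: [-0.8, 0.7, -0.8]
opening: 0.701
```

>>> servo_tool:
  rows:
    - [60, [-50, -20, 0], [0, 0, 0]]
    - [60, [-50, -20, 0], [0, 0, 0]]
    - [60, [-50, -20, 0], [0, 0, 0]]
    - [60, [-50, -20, 0], [0, 0, 0]]
    - [60, [0, 0, 0], [0, 0, 0]]

```text
clock: 17.6
eef_pos: [434.6, -399.9, 255.8]
tcp_rot: [-3.14, -0.001, 1.565]
contact_force: [0.2, 0.2, -0.4]
opening: 0.703
```

Run:
```python
from h import *
a=grab_frame("top"); b=grab_frame("scene"); cv2.imwrite("pics/e.png",np.hstack([cv2.resize(a[140:300,150:480],(400,194)),cv2.resize(b[110:310,100:420],(400,250))[:194]])) 
print(sense()["contact_force"])
t0=cv2.imread("pics/top0.png")
d=cv2.absdiff(a,t0).max(2); print("mirror diff",d[165:215,278:310].mean(), "red grip diff",d[218:236,203:220].mean())
s0=cv2.imread("pics/scene0.png"); d=cv2.absdiff(b,s0).max(2); print(d[205:270,300:350].mean(),d[120:160,370:390].mean())
for c in ("top","scene"):
    for x in boxes_of(c,"mirror_centre")[:3]: print(c,np.round(w(c,x["centre"])))
```

```text
[ 0.69576681 -0.13401165  1.18768314]
mirror diff 8.6375 red grip diff 8.016339869281046
5.882461538461539 4.66
top [626.  30.  12.]
top [626. 131.  11.]
top [669. -75.  32.]
scene [677. -89.  33.]
scene [640. 126.   9.]
scene [637.  21.  43.]
```

View pics/e.png

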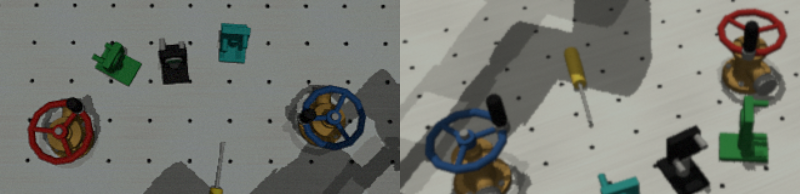

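The blue grip, at (307,115) in the top crop, now points towards +y (about 90°), as intended. The red wheel and the mirror look unchanged, and the arm is clear.

```bash
python3 -c "
from rig import *
print(sign_off())"
```

```text
the job is handed in; nothing more can be done
None
```

I cranked the blue supply valve anticlockwise about 665° to its open stop. I then backed it off about 90° clockwise, let go and moved the arm clear, and handed the job in at about 18 s of the 56 s allowed.

- **Open stop:** the force along the crank jumped from about 3 N to about 24 N with the grip at 181°. A further 2 mm push did not move it. The total turn fits the stated 1.2 to 2 turns.
- **Back-off:** the tool's last position while holding the grip put it at about 91°, a back-off of roughly 90°. The final pictures agree with that. I inferred these angles from tool positions, since the wheel joint cannot be read directly.
- **Mirror and red wheel:** both pictures show them where they were. The networks' mirror readings moved by no more than about 5 mm, which is within their noise.
- **Contact:** the gripper was free at the end, with the force reading near 1 N.

No check failed or disagreed.

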